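# Line up the canisters by size at the coffee station

## Robot

A 7-joint arm with a two-finger parallel gripper is mounted at the origin on the work surface. World frame = base frame: x ahead of the robot, y to its left, z up, the work surface at z = 0. Lengths are in m, angles in rad, forces in N, time in s.
With the tool pointing down it reaches from about 0.425 to 0.825 m from the base axis. Payload 3.6 kg.
Tool frame: the origin (TCP) lies at the very end of the fingers, on their centre line; the grasp point (between the pads) lies 19 mm behind it (arm.grip_point_offset is the z of the grasp point in the tool frame, in m); z points along the fingers, y is the line along which they close (so a half turn about z gives the same grasp; the last joint's range is limited). The gripper opens to 85 mm and grips with 20 to 120 N. Pads are 22 mm wide; open, the fingers measure 114 mm over their backs; the gripper's body (76 mm by 85 mm) begins 54 mm behind the grasp point. The pads swing forward as they close: fully open they stand 13 mm farther back than shut.
Start: joints at [-1.129, 0.615, -0.013, 1.423, 0.008, 1.103, -0.04], TCP at [0.293, 0.58, 0.192] pointing down, gripper open.
Joint ranges: [-3.12, 3.12], [-0.3, 2.06], [-1.34, 1.32], [0.26, 2.42], [-1.36, 4.5], [0.01, 1.98], [-2.84, 2.84]. Speed limits (rad/s): [2.79, 2.79, 3.14, 3.14, 3.14, 3.14, 3.14].

## Interface

Orientations are given as [roll, pitch, yaw] about the fixed x, y, z axes, in that order (R = Rz(yaw) Ry(pitch) Rx(roll)).
In Python, from rig import arm gives the robot as it stands.
- The arm moves only by the shell command python3 -m pendant 'ROWS' [OPENING]. ROWS is JSON, a list of rows, each an object of numbers: "x", "y", "z": the shift along the tool's x, y, z in cm; "ax", "ay", "az": the turn, a rotation vector about the tool's x, y, z in degrees. In form: [{"x": .., "y": .., "z": .., "ax": .., "ay": .., "az": ..}, ...]. A call has 1 to 12 rows; each row is the pose to reach, as a shift and turn from the pose commanded when the call began, along the tool's axes at that moment; what a row does not reach only later rows make up. A row lasts 1/8 s, in which the tool goes at most 62.5 mm and 10.7 degrees, less where a joint would pass 70% of its speed; a pose out of reach is approached as far as the arm can. A call with a gripper value outside its range is refused whole. OPENING is the closure, from 0 (fully open) to 1 (shut), set as the call begins (- or left out, the last holds). The fingers move at their own pace and stop on an object; the grip force is fixed at half the most. Time passes only in rows, so rows that repeat a pose let the fingers close. It gives the time, the measured TCP pose, the force, the opening and the grip force at its end, in the units of the state.
- arm.sense(): the state, without advancing time (a new reading comes with each control period).
- arm.snapshot(name): name is "scene" or "top" or "wrist"; returns the picture (400x640x3 uint8, blue, green, red); there is no depth.
- arm.camera_info(name): a dict with "mtx" (3x3 intrinsics, pixels), "dist_coeffs" ([k1, k2, p1, p2, k3] as OpenCV has them; the pictures are not rectified), "xyz" and "attitude" of the camera in the world. Camera axes: x right, y up, looking along -z (the intrinsics and any distortion apply to the point x, -y, -z); pixel columns grow to the right and rows downward; lengths in m; the calibration is good to about 2 mm. A picture is of the moment at which its call begins: read the wrist's pose just before it. camera_info takes no time and is no camera call; for the wrist camera it gives the pose at the moment of the call.
- arm.sign_off(): hands the job in; it is judged then, once.
The state is a dict: "time_s": time; "qpos": joint angles; "qd": joint speeds; "effort": joint torques, N m; "tool_pos": TCP position; "tool_rot": TCP orientation; "contact_force": force on the tool from outside, world axes, zero at the start; "moment": the same for the moment, N m; "finger_gap": finger opening in m; "grip_force": force on a finger pad.
Only numpy, scipy, OpenCV 4.12 (cv2) and the standard library are available. Lean on these libraries where they do the work, as an engineer would, in place of code of your own. Each camera call takes 0.05 s, during which the arm holds its last target. There are 200 camera calls.

## Task

Tidy the coffee station: stand the four lidded steel canisters on the four cork pads of the wooden stand, in a row by size, with the largest on the pad nearest the kettle and the smallest on the pad farthest from it. Keep each one upright, set it down gently in the middle of its pad, and leave the white mug where it stands.

Things in the scene. Friction and masses are not known exactly. Their poses are not given: they have to be found in the camera images.
- canister_1: loose round brushed-steel canister, smallest of four: 62 mm in diameter, 58 mm high to its flat lid; on the lid an upright black cylindrical knob, 26 mm in diameter and 24 mm high (top at 82 mm), the grip. The lid is tight: the knob lifts the whole, 0.13 to 0.52 kg. Origin: centre of its underside; z up its axis. Starts upright on the counter; yaw does not matter.
- canister_2: loose round brushed-steel canister, second smallest of four: 72 mm in diameter, 76 mm high to its flat lid; on the lid an upright black cylindrical knob, 26 mm in diameter and 24 mm high (top at 100 mm), the grip. The lid is tight: the knob lifts the whole, 0.13 to 0.52 kg. Origin: centre of its underside; z up its axis. Starts upright on the counter; yaw does not matter.
- canister_3: loose round brushed-steel canister, second largest of four: 82 mm in diameter, 94 mm high to its flat lid; on the lid an upright black cylindrical knob, 26 mm in diameter and 24 mm high (top at 118 mm), the grip. The lid is tight: the knob lifts the whole, 0.13 to 0.52 kg. Origin: centre of its underside; z up its axis. Starts upright on the counter; yaw does not matter.
- canister_4: loose round brushed-steel canister, largest of four: 92 mm in diameter, 112 mm high to its flat lid; on the lid an upright black cylindrical knob, 26 mm in diameter and 24 mm high (top at 136 mm), the grip. The lid is tight: the knob lifts the whole, 0.13 to 0.52 kg. Origin: centre of its underside; z up its axis. Starts upright on the counter; yaw does not matter.
- pad_1: one of four equal round cork pads, 76 mm wide, 3 mm thick, fixed in a straight row 108 mm apart on a wooden stand; pad top 19 mm above the counter. Pad numbers do not tell the place in the row. Origin: centre of its underside; x points away from the robot, square to the row. A thin steel rail runs along the stand's back edge, 67 mm behind the pad centres, its top 45 mm above the counter.
- pad_2: one of four equal round cork pads, 76 mm wide, 3 mm thick, fixed in a straight row 108 mm apart on a wooden stand; pad top 19 mm above the counter. Pad numbers do not tell the place in the row. Origin: centre of its underside; x points away from the robot, square to the row. A thin steel rail runs along the stand's back edge, 67 mm behind the pad centres, its top 45 mm above the counter.
- pad_3: one of four equal round cork pads, 76 mm wide, 3 mm thick, fixed in a straight row 108 mm apart on a wooden stand; pad top 19 mm above the counter. Pad numbers do not tell the place in the row. Origin: centre of its underside; x points away from the robot, square to the row. A thin steel rail runs along the stand's back edge, 67 mm behind the pad centres, its top 45 mm above the counter.
- pad_4: one of four equal round cork pads, 76 mm wide, 3 mm thick, fixed in a straight row 108 mm apart on a wooden stand; pad top 19 mm above the counter. Pad numbers do not tell the place in the row. Origin: centre of its underside; x points away from the robot, square to the row. A thin steel rail runs along the stand's back edge, 67 mm behind the pad centres, its top 45 mm above the counter.
- kettle: steel electric kettle on a black base, fixed, 150 mm wide at the base, 220 mm high, handle reaching 122 mm from its axis on the side away from the robot; it stands beyond one end of the row, left or right, about 200 mm from the nearest pad's centre (a wooden box of sachets, 130 x 120 x 125 mm, stands beyond the other end). Origin: centre of the base's underside.
- mug: loose white ceramic mug standing among the canisters, 76 mm in diameter, 88 mm high, open, its handle pointing roughly towards the robot. Origin: centre of its underside.
Mind the look-alikes: they are no part of the job. What is shaped like the canister_2 but green or orange is not meant.

How it is judged:
By the outcome, as a careful person would: the job done as asked, in the order asked, and still so for the second after the job is handed in, with the robot touching nothing.
It also fails if it takes over 128 s, if anything falls off the work surface, if the arm or the gripper's body presses on something with over 40 N, if the wrist force passes 120 N, or if a joint passes its speed limit or range.

## Working session

There is one attempt and no reset: what is moved stays moved. The work goes in short steps, Python scripts to look and compute and a shell command to move; the robot and the scene stay as the last step left them, time stands still between calls to the robot, and variables do not carry over. Pictures are saved under pics/ and viewed, at most 14 in all, crops included, and the job is handed in when it is done.

```bash
mkdir -p pics; ls; python3 - <<'E'
from rig import arm
import cv2
for n in("scene","top"):
    cv2.imwrite(f"pics/{n}0.png",arm.snapshot(n)); print(n,arm.camera_info(n))
print(arm.camera_info("wrist"),arm.sense(),arm.grip_point_offset)
E
```

```text
pics
scene {'mtx': array([[463.21285264,   0.        , 316.79340315],
       [  0.        , 463.21285264, 205.85994822],
       [  0.        ,   0.        ,   1.        ]]), 'dist_coeffs': array([0.01062154, 0.        , 0.        , 0.        , 0.        ]), 'xyz': array([0.97429499, 0.74521586, 0.93487347]), 'attitude': array([0.78543709, 0.0076999 , 2.50844376])}
top {'mtx': array([[424.99734171,   0.        , 317.3202441 ],
       [  0.        , 424.99734171, 200.51420055],
       [  0.        ,   0.        ,   1.        ]]), 'dist_coeffs': array([0.02885132, 0.        , 0.        , 0.        , 0.        ]), 'xyz': array([0.23070482, 0.01066044, 1.11247561]), 'attitude': array([ 0.21431834,  0.00247266, -1.59569198])}
{'mtx': array([[285.749769  ,   0.        , 319.38642527],
       [  0.        , 285.749769  , 198.23715837],
       [  0.        ,   0.        ,   1.        ]]), 'dist_coeffs': array([-0.04926142,  0.        ,  0.        ,  0.        ,  0.        ]), 'xyz': array([0.22581404, 0.61308021, 0.37237152]), 'attitude': array([-0.29786768,  0.00196966,  1.10332517])} {'time_s': 0.1, 'qpos': array([-1.12951293,  0.61581799, -0.01258262,  1.42475637,  0.00810921,
        1.10339256, -0.04040609]), 'qd': array([-0.00277253, -0.00269551,  0.00033849, -0.00462822,  0.00137152,
       -0.00072498,  0.00200794]), 'effort': array([ 1.57150065e-03, -4.70379925e+01,  2.60421820e-01, -1.71571255e+01,
        1.01602986e-02,  5.83308429e-03,  8.59698361e-06]), 'tool_pos': array([0.2927484 , 0.57946696, 0.19115125]), 'tool_rot': array([-3.13926953e+00,  5.68623276e-05,  2.67384530e+00]), 'contact_force': array([ 0.21423868,  0.02381911, -0.22380013]), 'moment': array([-0.00461098,  0.01068878,  0.01647385]), 'grip_force': 0.0, 'finger_gap': 0.08573800111071203} -0.0187
```

View pics/scene0.png

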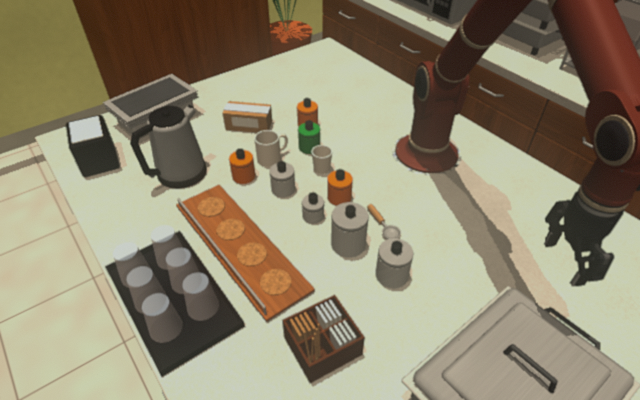

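View pics/top0.png

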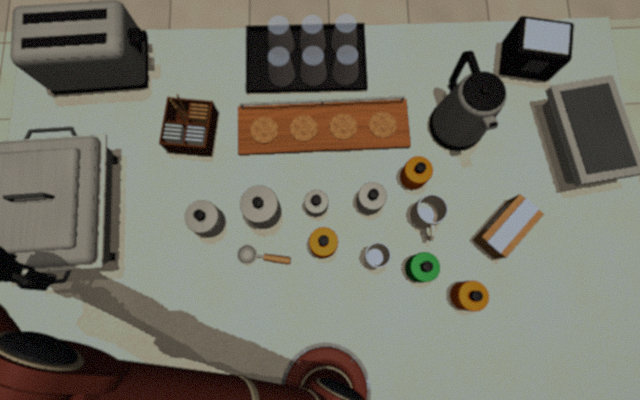

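The top picture has +x up and -y to the right. The kettle is at the right, (470,115), so the largest goes on the rightmost pad (383,124).

What each thing could be taken for, in top pixels:
- **Steel canisters:** largest (260,205), second largest (203,217), second smallest (372,197), smallest (316,202).
- **Look-alikes:** orange (417,172), (323,242), (470,296); green (424,267); cup without a lid (376,256).
- **White mug:** (430,210).

Next I measure from both views.

```bash
cat > h.py <<'E'
import numpy as np,cv2
from scipy.spatial.transform import Rotation as R
from rig import arm
def ray(info,px):
    u=cv2.undistortPoints(np.float64([[px]]),info["mtx"],info["dist_coeffs"])[0,0]
    d=R.from_euler("xyz",info["attitude"]).apply([u[0],-u[1],-1]); return info["xyz"],d/np.linalg.norm(d)
def proj(info,p):
    c=R.from_euler("xyz",info["attitude"]).inv().apply(np.subtract(p,info["xyz"]))*[1,-1,-1]
    return cv2.projectPoints(c[None],np.zeros(3),np.zeros(3),info["mtx"],info["dist_coeffs"])[0][0,0]
def onplane(info,px,z):
    o,d=ray(info,px); return o+d*(z-o[2])/d[2]
def tri(a,b):
    (o1,d1),(o2,d2)=a,b
    t=np.linalg.lstsq(np.c_[d1,-d2],o2-o1,rcond=None)[0]
    p,q=o1+t[0]*d1,o2+t[1]*d2; return (p+q)/2,np.linalg.norm(p-q)
def blob(mask,px,r):
    m=np.zeros_like(mask); cv2.circle(m,tuple(map(int,px)),r,255,-1); m&=mask
    n,l,s,c=cv2.connectedComponentsWithStats(m)
    if n<2: return None,None
    i=1+np.argmax(s[1:,4]); return c[i],s[i]
def dark(im,t=60): return ((im.max(2)<t)*255).astype(np.uint8)
def cork(im):
    h=cv2.cvtColor(im,cv2.COLOR_BGR2HSV); return h
E
python3 - <<'E'
from h import *
T,S=cv2.imread("pics/top0.png"),cv2.imread("pics/scene0.png")
it,is_=arm.camera_info("top"),arm.camera_info("scene")
for n,a,b in [("c4",(258,203),(350,210)),("c3",(200,215),(396,247)),("c2",(373,194),(282,166)),("c1",(317,200),(313,198)),("o_a",(417,170),(241,154)),("o_b",(323,241),(341,174)),("green",(427,266),(309,126))]:
    ca,sa=blob(dark(T),a,9);cb,sb=blob(dark(S),b,10)
    print(n,ca,sa[2:],cb,sb[2:],*(np.round(x,4) for x in tri(ray(it,ca),ray(is_,cb))))
for im,pts in((T,[(264,129),(283,129),(383,124),(400,130)]),(S,[(212,206),(253,254),(195,220),(265,265)])):
    h=cv2.cvtColor(im,cv2.COLOR_BGR2HSV); print([ (im[y,x].tolist(),h[y,x].tolist()) for x,y in pts])
cv2.imwrite("pics/crop.png",np.hstack([cv2.resize(T[90:240,170:450],None,fx=2,fy=2,interpolation=2)[:, :],]))
E
```

```text
c4 [257.31764706 202.15294118] [10 11 85] [349.98387097 211.69354839] [ 9 11 62] [0.4456 0.151  0.1223] 0.0008
c3 [199.08988764 214.83146067] [11 11 89] [396.36842105 248.42105263] [ 9 12 57] [0.4221 0.2936 0.1031] 0.0007
c2 [372.60493827 194.22222222] [10 11 81] [281.2962963  166.55555556] [ 7 10 54] [ 0.4659 -0.1291  0.0875] 0.001
c1 [315.36111111 199.88888889] [ 9 11 72] [312.88 198.48] [ 7 10 50] [0.4592 0.013  0.0682] 0.0015
o_a [419.65384615 167.65384615] [10 10 78] [240.0212766  153.68085106] [ 7  8 47] [ 0.5308 -0.2501  0.0878] 0.0014
o_b [323.07246377 240.33333333] [ 9 10 69] [339.85714286 174.64285714] [ 7  8 42] [ 0.3545 -0.0033  0.0869] 0.0014
green [426.05555556 266.25555556] [11 10 90] [308.63333333 125.96666667] [ 6  8 30] [ 0.2867 -0.2475  0.0833] 0.0018
[([56, 96, 141], [14, 154, 141]), ([36, 76, 128], [13, 183, 128]), ([59, 100, 146], [14, 152, 146]), ([32, 69, 123], [12, 189, 123])]
[([72, 129, 192], [14, 159, 192]), ([70, 126, 190], [14, 161, 190]), ([139, 156, 166], [19, 41, 166]), ([53, 101, 172], [12, 176, 172])]
```

View pics/crop.png

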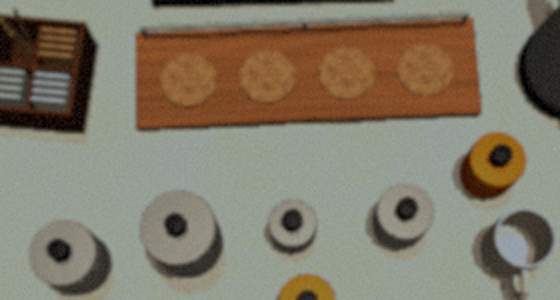

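The crop shows the four steel canisters and four pads. The largest is at crop (178,228), and the triangulated knob heights (122, 103, 87, 68 mm at mid-knob) confirm which is which. Next, the pads.

```bash
python3 - <<'E'
from h import *
T,S=cv2.imread("pics/top0.png"),cv2.imread("pics/scene0.png")
it,is_=arm.camera_info("top"),arm.camera_info("scene")
def m(im,t):
    h=cv2.cvtColor(cv2.GaussianBlur(im,(3,3),0),cv2.COLOR_BGR2HSV)
    return (((h[...,1]<t)&(h[...,1]>90)&(h[...,0]>8)&(h[...,0]<20))*255).astype(np.uint8)
P=[]
for a,b in [((264,130),(275,281)),((303,128),(252,254)),((343,126),(230,229)),((383,124),(211,206))]:
    ca,sa=blob(m(T,170),a,17);cb,sb=blob(m(S,171),b,19)
    p,e=tri(ray(it,ca),ray(is_,cb)); P.append(onplane(it,ca,.019))
    print(ca,sa[2:],cb,sb[2:],p.round(4),round(e,4),"top plane",onplane(it,ca,.019).round(4),"scene plane",onplane(is_,cb,.019).round(4))
for name,p in (("kettle",(456,130)),("mug",(430,215)),("cup",(376,258))): print(name,onplane(it,p,.05).round(3))
d=P[3]-P[0];print("row yaw",np.degrees(np.arctan2(d[0],-d[1])),np.linalg.norm(d)/3)
s=arm.sense();print(R.from_euler("xyz",s["tool_rot"]).as_matrix().round(3))
E
```

```text
[263.69983416 129.62023217] [ 29  28 603] [277.00332963 280.28079911] [ 36  35 901] [0.6675 0.1499 0.022 ] 0.0045 top plane [0.6704 0.1488 0.019 ] scene plane [0.665  0.1498 0.019 ]
[303.33500838 127.83919598] [ 30  27 597] [253.31850789 253.276901  ] [ 36  29 697] [0.6701 0.0423 0.0204] 0.0054 top plane [0.6729 0.0406 0.019 ] scene plane [0.668  0.0435 0.019 ]
[342.76079734 126.07641196] [ 29  27 602] [230.64428312 228.86206897] [ 32  23 551] [ 0.6743 -0.0665  0.0185] 0.0026 top plane [ 0.6752 -0.0673  0.019 ] scene plane [ 0.6736 -0.0648  0.019 ]
[382.31051753 124.41068447] [ 29  28 599] [210.84148728 206.08806262] [ 30  25 511] [ 0.6767 -0.1751  0.0186] 0.0014 top plane [ 0.6771 -0.1755  0.019 ] scene plane [ 0.6764 -0.1741  0.019 ]
kettle [ 0.643 -0.363  0.05 ]
mug [ 0.417 -0.277  0.05 ]
cup [ 0.312 -0.134  0.05 ]
row yaw 1.1774641345519503 0.10813550186820137
[[-0.893  0.451 -0.001]
 [ 0.451  0.893 -0.002]
 [-0.    -0.002 -1.   ]]
```

```bash
cat >> h.py <<'E'
def go(x,y,z):
    "shift and turn (cm, deg, tool axes) to TCP x,y,z, pointing down, closing along world y"
    s=arm.sense(); r=R.from_euler("xyz",s["tool_rot"]); g=R.from_euler("xyz",[np.pi,0,np.pi])
    print("at",s["tool_pos"].round(4),"t",s["time_s"],"go",(r.inv().apply(np.subtract([x,y,z],s["tool_pos"]))*100).round(2),np.degrees((r.inv()*g).as_rotvec()).round(2))
E
python3 -c "
from h import *
go(.293,.58,.27);go(.446,.151,.27)"
```

```text
at [0.2927 0.5795 0.1912] t 0.1 go [ 0.    0.04 -7.88] [ -0.13  -0.03 -26.8 ]
at [0.2927 0.5795 0.1912] t 0.1 go [-33.   -31.35  -7.81] [ -0.13  -0.03 -26.8 ]
```

```bash
python3 -m pendant '[{"z":-5},{"x":-3,"y":-3,"z":-7.8,"az":-5},{"x":-7,"y":-6.5,"z":-7.8,"az":-12},{"x":-11,"y":-10.5,"z":-7.8,"az":-18},{"x":-15,"y":-14.5,"z":-7.8,"az":-23},{"x":-19,"y":-18.5,"z":-7.8,"ax":-0.1,"az":-26.8},{"x":-23,"y":-22.5,"z":-7.8,"ax":-0.1,"az":-26.8},{"x":-27,"y":-26,"z":-7.8,"ax":-0.1,"az":-26.8},{"x":-30.5,"y":-29,"z":-7.8,"ax":-0.1,"az":-26.8},{"x":-33,"y":-31.35,"z":-7.8,"ax":-0.1,"az":-26.8},{"x":-33,"y":-31.35,"z":-7.8,"ax":-0.1,"az":-26.8},{"x":-33,"y":-31.35,"z":-7.8,"ax":-0.1,"az":-26.8}]' 0.4
python3 - <<'E'
from h import *
w=arm.camera_info("wrist"); im=arm.snapshot("wrist"); cv2.imwrite("pics/w1.png",im)
print(w["xyz"],w["attitude"],arm.sense()["tool_rot"])
for n,p in dict(c4=(.4456,.151,.122),c3=(.4221,.2936,.103),c1=(.4592,.013,.068),c2=(.4659,-.129,.0875),p1=(.6704,.1488,.019),p2=(.6729,.0406,.019),p3=(.6752,-.0673,.019),p4=(.6771,-.1755,.019)).items(): print(n,proj(w,p).round(1))
go(.4456,.151,.27)
E
```

```text
[0.22581404 0.61308021 0.37237152] [-0.29786768  0.00196966  1.10332517] [-3.13959466e+00  7.22159613e-06  2.67385612e+00]
c4 [ 88.7 428.9]
c3 [165.6 375.4]
c1 [ 59.2 421. ]
c2 [  2.8 450.2]
p1 [207.2 448.3]
p2 [164. 462.]
p3 [125.1 473.5]
p4 [ 90.2 482.9]
at [0.2928 0.5796 0.1913] t 0.15 go [-32.96 -31.38  -7.81] [ -0.11  -0.03 -26.8 ]schema error: expected keys x, y, z, ax, ay, az
```

View pics/w1.png

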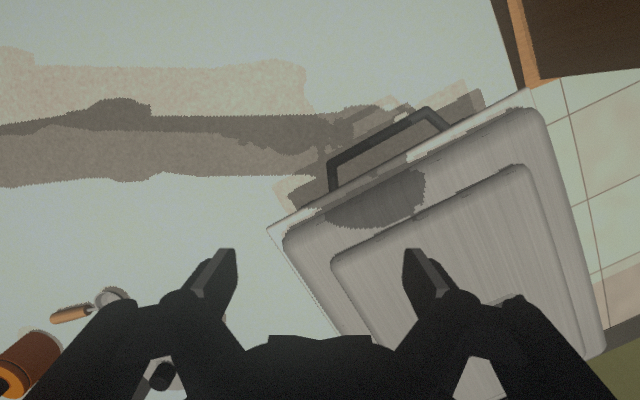

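The move was refused because every row needs all six keys. I'll resend it with them.

```bash
python3 -m pendant '[{"x":0,"y":0,"z":-5,"ax":0,"ay":0,"az":0},{"x":-3,"y":-3,"z":-7.8,"ax":0,"ay":0,"az":-5},{"x":-7,"y":-6.5,"z":-7.8,"ax":0,"ay":0,"az":-12},{"x":-11,"y":-10.5,"z":-7.8,"ax":0,"ay":0,"az":-18},{"x":-15,"y":-14.5,"z":-7.8,"ax":0,"ay":0,"az":-23},{"x":-19,"y":-18.5,"z":-7.8,"ax":-0.1,"ay":0,"az":-26.8},{"x":-23,"y":-22.5,"z":-7.8,"ax":-0.1,"ay":0,"az":-26.8},{"x":-27,"y":-26,"z":-7.8,"ax":-0.1,"ay":0,"az":-26.8},{"x":-30.5,"y":-29,"z":-7.8,"ax":-0.1,"ay":0,"az":-26.8},{"x":-33,"y":-31.35,"z":-7.8,"ax":-0.1,"ay":0,"az":-26.8},{"x":-33,"y":-31.35,"z":-7.8,"ax":-0.1,"ay":0,"az":-26.8},{"x":-33,"y":-31.35,"z":-7.8,"ax":-0.1,"ay":0,"az":-26.8}]' 0.4
python3 - <<'E'
from h import *
w=arm.camera_info("wrist"); im=arm.snapshot("wrist"); cv2.imwrite("pics/w2.png",im)
print(w["xyz"],w["attitude"])
for n,p in dict(c4=(.4456,.151,.122),c3=(.4221,.2936,.103),c1=(.4592,.013,.068),c2=(.4659,-.129,.0875),p1=(.6704,.1488,.019),p2=(.6729,.0406,.019)).items(): print(n,proj(w,p).round(1))
go(.4456,.151,.27)
E
```

```text
time_s: 1.65
tool_pos: [0.4457, 0.1525, 0.2701]
tool_rot: [3.139, -0.0, -3.141]
contact_force: [-0.8, 0.5, -0.7]
finger_gap: 0.0513
grip_force: 0.0
[0.37064589 0.15148466 0.45130969] [-0.29766348 -0.00282409  1.57219268]
c4 [318.1 177.1]
c3 [434.  155.3]
c1 [218.2 178.1]
c2 [110.7 186.5]
p1 [316.9 288.9]
p2 [255.8 289.9]
at [0.4456 0.153  0.2701] t 1.7 go [ 0.  -0.2  0. ] [ 0.14 -0.02  0.14]
```

View pics/w2.png

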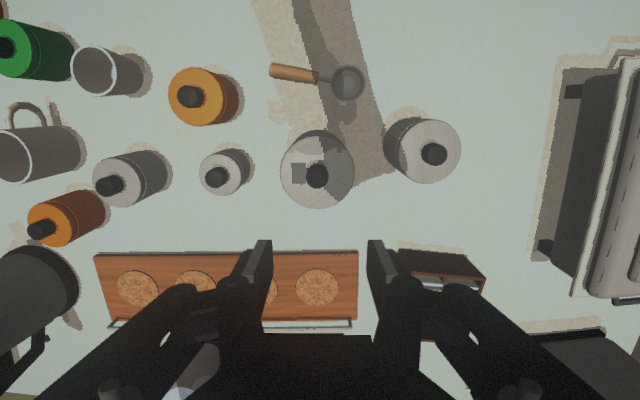

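The wrist picture shows c4's knob at (317,176), c3's at (434,154), c1's at (219,177) and c2's at (110,186), all where predicted. The pads are at (316,288) and (138,288), with the two middle ones partly behind the fingers. I'll refine by rays from this view and the top view.

```bash
python3 - <<'E'
from h import *
T=cv2.imread("pics/top0.png");it=arm.camera_info("top");W=cv2.imread("pics/w2.png");w=arm.camera_info("wrist")
for n,a,b,z in [("c4",(258,203),(317,176),.124),("c3",(200,215),(434,154),.106),("c2",(373,194),(110,186),.088),("c1",(317,200),(219,177),.070)]:
    ca,_=blob(dark(T),a,9);cb,s=blob(dark(W,58),b,17)
    p,e=tri(ray(it,ca),ray(w,cb)); print(n,cb.round(1),s[2:],p.round(4),round(e,4),"top",onplane(it,ca,z).round(4),"wrist",onplane(w,cb,z).round(4))
h=cv2.cvtColor(cv2.GaussianBlur(W,(5,5),0),cv2.COLOR_BGR2HSV)
m=((h[...,1]<170)&(h[...,1]>70)&(h[...,2]>90)&(h[...,0]>7)&(h[...,0]<22)).astype(np.uint8)*255
for (a,b) in [((263.7,129.62),(316,288)),((382.31,124.41),(138,288))]:
    cb,s=blob(m,b,27);p,e=tri(ray(it,a),ray(w,cb));print("pad",cb.round(1),s[2:],p.round(4),round(e,4),"wrist",onplane(w,cb,.019).round(4))
go(.4456,.151,.16);go(.4456,.151,.113)
E
```

```text
c4 [318.1 169. ] [21 13 98] [0.4402 0.1508 0.1251] 0.0099 top [0.4455 0.1505 0.124 ] wrist [0.4354 0.1515 0.124 ]
c3 [426.  151.5] [11 19 60] [0.4277 0.3045 0.0546] 0.0088 top [0.4218 0.2925 0.106 ] wrist [0.4169 0.2825 0.106 ]
c2 [109.5 185.4] [ 27  20 353] [ 0.4652 -0.1294  0.0881] 0.0017 top [ 0.4661 -0.1294  0.088 ] wrist [ 0.4644 -0.1294  0.088 ]
c1 [220. 169.] [3 3 5] [0.4552 0.0129 0.0581] 0.0132 top [0.4593 0.0125 0.07  ] wrist [0.4462 0.0179 0.07  ]
pad [316. 288.] [  55   55 2289] [0.6714 0.1486 0.0155] 0.0016 wrist [0.6685 0.1479 0.019 ]
pad [136.5 286.1] [  55   54 2063] [ 0.6758 -0.1776  0.0141] 0.0067 wrist [ 0.6689 -0.1746  0.019 ]
at [0.4456 0.153  0.2701] t 1.7 go [-0.   -0.23 11.  ] [ 0.14 -0.02  0.14]
at [0.4456 0.153  0.2701] t 1.7 go [-0.   -0.24 15.7 ] [ 0.14 -0.02  0.14]
```

```bash
cat >> h.py <<'E'
def otsu(ch,px,r):
    "largest below-Otsu blob of channel ch within r of px"
    m=np.zeros(ch.shape,np.uint8); cv2.circle(m,tuple(map(int,px)),r,255,-1)
    t,_=cv2.threshold(ch[m>0],0,255,cv2.THRESH_OTSU)
    return blob(((ch<=t)*255).astype(np.uint8),px,r)
def knob(im,px,r=15): return otsu(im.max(2),px,r)
def pad(im,px,r=33): return otsu(cv2.cvtColor(cv2.GaussianBlur(im,(5,5),0),cv2.COLOR_BGR2HSV)[...,1],px,r)
E
python3 - <<'E'
from h import *
T=cv2.imread("pics/top0.png");it=arm.camera_info("top");W=cv2.imread("pics/w2.png");w=arm.camera_info("wrist")
for n,a,b,z in [("c4",(258,203),(317,176),.124),("c3",(200,215),(434,154),.106),("c2",(373,194),(110,186),.088),("c1",(317,200),(219,177),.070)]:
    ca,_=knob(T,a,9);cb,s=knob(W,b,17)
    p,e=tri(ray(it,ca),ray(w,cb)); print(n,cb.round(1),s[2:],p.round(4),round(e,4),"top",onplane(it,ca,z).round(4),"wrist",onplane(w,cb,z).round(4))
for (a,b) in [((263.7,129.62),(316,288)),((382.31,124.41),(138,288))]:
    cb,s=pad(W,b);p,e=tri(ray(it,a),ray(w,cb));print("pad",cb.round(1),s[2:],p.round(4),round(e,4),"wrist",onplane(w,cb,.019).round(4))
E
```

```text
c4 [317.1 174.8] [ 23  27 479] [0.4436 0.1504 0.125 ] 0.0028 top [0.4452 0.1506 0.124 ] wrist [0.4424 0.1504 0.124 ]
c3 [433.6 153.6] [ 27  24 486] [0.4197 0.2907 0.1109] 0.0022 top [0.4217 0.2925 0.106 ] wrist [0.4193 0.2921 0.106 ]
c2 [109.6 185.3] [ 30  22 486] [ 0.4652 -0.1297  0.0876] 0.0014 top [ 0.4659 -0.1297  0.088 ] wrist [ 0.4644 -0.1293  0.088 ]
c1 [216.9 176.8] [ 25  22 405] [0.4583 0.012  0.0689] 0.0021 top [0.4592 0.0121 0.07  ] wrist [0.457  0.0125 0.07  ]
pad [317.5 279.8] [  57   51 1861] [ 0.692   0.1532 -0.0394] 0.0068 wrist [0.6519 0.1505 0.019 ]
pad [153.7 307.3] [ 42  34 511] [ 0.6991 -0.1654  0.0112] 0.0429 wrist [ 0.7137 -0.151   0.019 ]
```

```bash
python3 -m pendant '[{"x":0.1,"y":-0.1,"z":3,"ax":0.14,"ay":0,"az":0.14},{"x":0.15,"y":-0.25,"z":7,"ax":0.14,"ay":0,"az":0.14},{"x":0.15,"y":-0.25,"z":10.5,"ax":0.14,"ay":0,"az":0.14},{"x":0.15,"y":-0.25,"z":13,"ax":0.14,"ay":0,"az":0.14},{"x":0.15,"y":-0.25,"z":14.5,"ax":0.14,"ay":0,"az":0.14},{"x":0.15,"y":-0.25,"z":15.2,"ax":0.14,"ay":0,"az":0.14},{"x":0.15,"y":-0.25,"z":15.5,"ax":0.14,"ay":0,"az":0.14},{"x":0.15,"y":-0.25,"z":15.5,"ax":0.14,"ay":0,"az":0.14}]' -
python3 -m pendant '[{"x":0,"y":0,"z":0,"ax":0,"ay":0,"az":0},{"x":0,"y":0,"z":0,"ax":0,"ay":0,"az":0},{"x":0,"y":0,"z":0,"ax":0,"ay":0,"az":0},{"x":0,"y":0,"z":0,"ax":0,"ay":0,"az":0}]' 1
python3 - <<'E'
from h import *
im=arm.snapshot("wrist"); cv2.imwrite("pics/w3.png",im)
E
```

```text
time_s: 2.7
tool_pos: [0.445, 0.1498, 0.1155]
tool_rot: [-3.141, 0.001, 3.14]
contact_force: [-0.5, 0.3, 2.0]
finger_gap: 0.0512
grip_force: 0.0
time_s: 3.2
tool_pos: [0.4449, 0.1493, 0.1153]
tool_rot: [-3.141, 0.001, 3.139]
contact_force: [0.6, -0.6, 0.1]
finger_gap: 0.0001
grip_force: 0.0
```

View pics/w3.png

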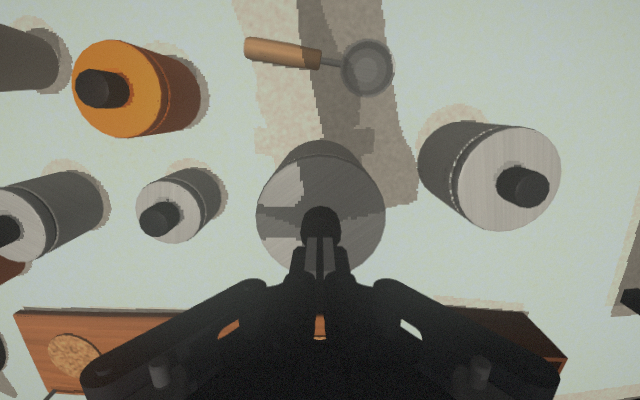

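The fingers shut to zero gap on nothing. The knob at (320,225) lies on the robot side of the tips at about (320,245). I'll check with the fixed cameras.

```bash
python3 - <<'E'
from h import *
S=arm.snapshot("scene");T=arm.snapshot("top");s=arm.sense();w=arm.camera_info("wrist");W=cv2.imread("pics/w3.png")
print("tcp in wrist",proj(w,s["tool_pos"]),"top",proj(arm.camera_info("top"),s["tool_pos"]),"scene",proj(arm.camera_info("scene"),s["tool_pos"]))
for z in(.124,.136): print(onplane(w,(320,225),z).round(4))
for n,b,z in [("c3",(523,187),.106),("c1",(158,219),.070)]:
    cb,q=knob(W,b,28); print(n,cb,q[2:],onplane(w,cb,z).round(4))
print(w["xyz"],s["tool_pos"])
cv2.imwrite("pics/s3.png",np.hstack([cv2.resize(S[140:300,270:430],(400,400)),cv2.resize(T[120:280,180:340],(400,400))]))
E
```

```text
tcp in wrist [320.06402055 225.44138594] top [258.3297682  203.18623402] scene [349.51566136 213.16741311]
[0.4408 0.1492 0.124 ]
[0.4359 0.1492 0.136 ]
c3 [522.18015357 186.36975783] [  54   43 1693] [0.4197 0.2921 0.106 ]
c1 [160.37954939 218.02079723] [  45   38 1154] [0.4568 0.0118 0.07  ]
[0.3696108 0.1490556 0.2964136] [0.44481221 0.14928418 0.11518992]
```

View pics/s3.png

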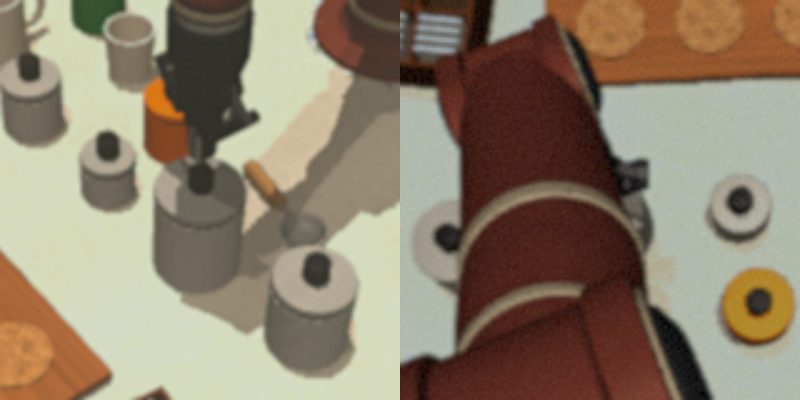

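```bash
python3 - <<'E'
from h import *
w=arm.camera_info("wrist");s=arm.sense()["tool_pos"];i=arm.camera_info("scene")
for dz in np.arange(0,.06,.01): print(round(dz,3),proj(w,s+[0,0,dz]).round(1),"scene crop",((proj(i,s+[0,0,dz])-[270,140])*2.5).round(1))
W=cv2.imread("pics/w3.png");cv2.imwrite("pics/w3c.png",cv2.resize(W[180:320,240:400],None,fx=5,fy=4,interpolation=2))
E
```

```text
0.0 [320.1 225.4] scene crop [198.8 182.9]
0.01 [320.1 231.4] scene crop [199.2 175.8]
0.02 [320.1 237.9] scene crop [199.7 168.6]
0.03 [320.2 245.2] scene crop [200.1 161.3]
0.04 [320.2 253.4] scene crop [200.5 153.9]
0.05 [320.2 262.6] scene crop [201.  146.5]
```

View pics/w3c.png

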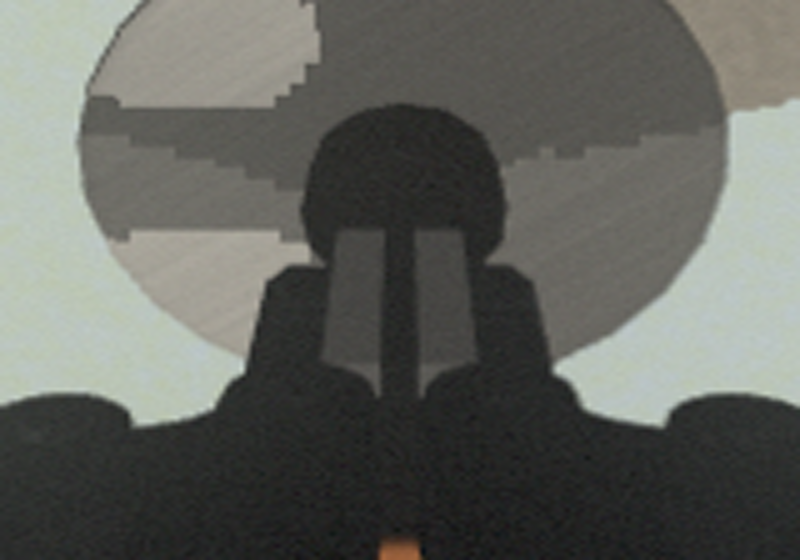

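The crop shows the shut tips at crop (400,230). That puts them just above the knob's top, about 22 mm higher than the reported TCP. I'll open and go 2.2 cm lower.

```bash
python3 -m pendant '[{"x":0,"y":0,"z":-0.5,"ax":0,"ay":0,"az":0},{"x":0,"y":0,"z":-0.5,"ax":0,"ay":0,"az":0},{"x":0.1,"y":0.1,"z":-0.5,"ax":0,"ay":0,"az":0},{"x":0.1,"y":0.1,"z":0.5,"ax":0,"ay":0,"az":0},{"x":0.1,"y":0.1,"z":1.2,"ax":0,"ay":0,"az":0},{"x":0.1,"y":0.1,"z":1.8,"ax":0,"ay":0,"az":0},{"x":0.1,"y":0.1,"z":2.2,"ax":0,"ay":0,"az":0},{"x":0.1,"y":0.1,"z":2.2,"ax":0,"ay":0,"az":0}]' 0.4
python3 -m pendant '[{"x":0,"y":0,"z":0,"ax":0,"ay":0,"az":0},{"x":0,"y":0,"z":0,"ax":0,"ay":0,"az":0},{"x":0,"y":0,"z":0,"ax":0,"ay":0,"az":0},{"x":0,"y":0,"z":0,"ax":0,"ay":0,"az":0}]' 1
python3 - <<'E'
from h import *
W=arm.snapshot("wrist");w=arm.camera_info("wrist");s=arm.sense()["tool_pos"]
for dz in np.arange(0,.05,.01): print(round(dz,3),proj(w,s+[0,0,dz]).round(1))
cv2.imwrite("pics/w4c.png",cv2.resize(W[160:320,220:420],None,fx=4,fy=3.7,interpolation=2))
E
```

```text
time_s: 4.35
tool_pos: [0.4436, 0.1502, 0.0928]
tool_rot: [-3.14, -0.0, 3.139]
contact_force: [-0.2, -0.2, -0.7]
finger_gap: 0.0512
grip_force: 0.0
time_s: 4.85
tool_pos: [0.444, 0.1499, 0.0937]
tool_rot: [-3.141, 0.001, 3.139]
contact_force: [-1.2, -1.7, 6.2]
finger_gap: 0.0213
grip_force: 58.8
0.0 [320.  225.4]
0.01 [320.  231.4]
0.02 [320.1 237.9]
0.03 [320.1 245.2]
0.04 [320.1 253.4]
```

View pics/w4c.png

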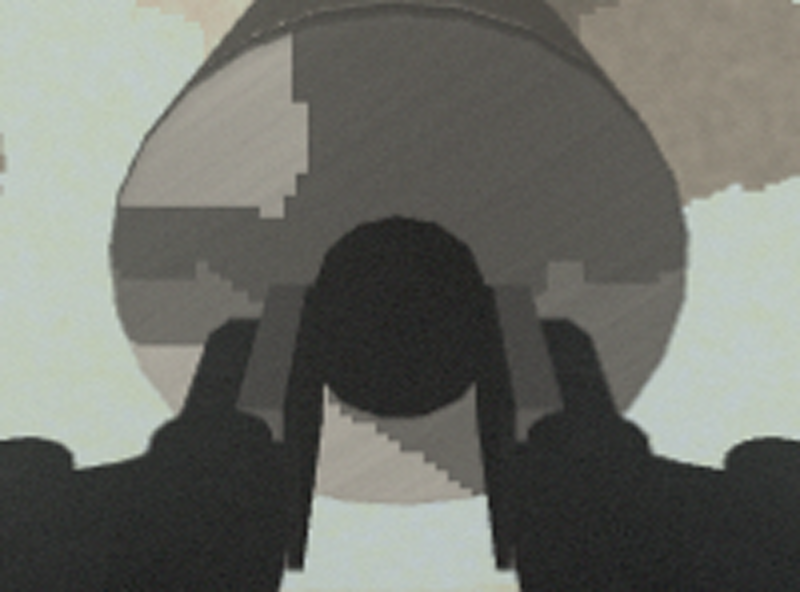

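The crop shows the knob squarely between the pads at crop (400,315), with 59 N of grip. I'll lift, then carry.

```bash
python3 -m pendant '[{"x":0,"y":0,"z":-0.3,"ax":0,"ay":0,"az":0},{"x":0,"y":0,"z":-1,"ax":0,"ay":0,"az":0},{"x":0,"y":0,"z":-2.5,"ax":0,"ay":0,"az":0},{"x":0,"y":0,"z":-4.5,"ax":0,"ay":0,"az":0},{"x":0,"y":0,"z":-7,"ax":0,"ay":0,"az":0},{"x":0,"y":0,"z":-9.5,"ax":0,"ay":0,"az":0},{"x":0,"y":0,"z":-11.5,"ax":0,"ay":0,"az":0},{"x":0,"y":0,"z":-13,"ax":0,"ay":0,"az":0},{"x":0,"y":0,"z":-13,"ax":0,"ay":0,"az":0}]' -
python3 -m pendant '[{"x":-0.7,"y":-1,"z":0,"ax":0,"ay":0,"az":0},{"x":-2.5,"y":-3.5,"z":0,"ax":0,"ay":0,"az":0},{"x":-5,"y":-7,"z":0,"ax":0,"ay":0,"az":0},{"x":-8,"y":-11,"z":0,"ax":0,"ay":0,"az":0},{"x":-11,"y":-15.5,"z":0,"ax":0,"ay":0,"az":0},{"x":-14,"y":-20,"z":0,"ax":0,"ay":0,"az":0},{"x":-17,"y":-24,"z":0,"ax":0,"ay":0,"az":0},{"x":-19.5,"y":-27.5,"z":0,"ax":0,"ay":0,"az":0},{"x":-21.5,"y":-30.2,"z":0,"ax":0,"ay":0,"az":0},{"x":-22.8,"y":-31.8,"z":0,"ax":0,"ay":0,"az":0},{"x":-23.3,"y":-32.5,"z":0,"ax":0,"ay":0,"az":0},{"x":-23.3,"y":-32.5,"z":0,"ax":0,"ay":0,"az":0}]' -
python3 - <<'E'
from h import *
S=arm.snapshot("scene");W=arm.snapshot("wrist");cv2.imwrite("pics/w5.png",W);w=arm.camera_info("wrist")
go(.6767,-.175,.135)
cv2.imwrite("pics/s5.png",np.hstack([S[100:300,120:340],cv2.resize(W,(480,300))[50:250]]))
print(*(proj(w,p).round(1) for p in((.6704,.1488,.019),(.6729,.0406,.019),(.6752,-.0673,.019),(.6771,-.1755,.019))))
E
```

```text
time_s: 6.02
tool_pos: [0.444, 0.1507, 0.2238]
tool_rot: [3.141, 0.002, 3.139]
contact_force: [-0.1, 0.1, -4.3]
finger_gap: 0.0215
grip_force: 59.1
time_s: 7.52
tool_pos: [0.6752, -0.1757, 0.222]
tool_rot: [-3.141, -0.002, 3.138]
contact_force: [-0.0, 0.5, -5.0]
finger_gap: 0.0211
grip_force: 59.1
at [ 0.6754 -0.1739  0.223 ] t 7.625 go [-0.14 -0.12  8.8 ] [ 0.04 -0.07 -0.07]
[548.3 165.4] [474.3 166.7] [397.2 168.1] [318.4 169.4]
```

View pics/s5.png

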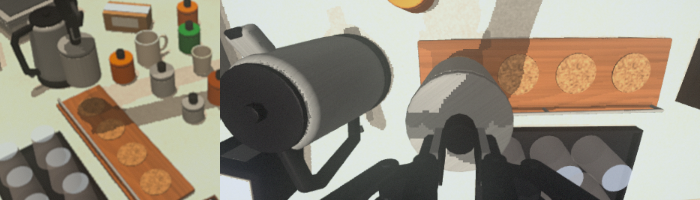

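The scene crop shows c4 hanging clear beside the kettle. The wrist view shows the other three pads. I'll measure them from here as a third view.

```bash
python3 - <<'E'
from h import *
W=cv2.imread("pics/w5.png");w=arm.camera_info("wrist");it=arm.camera_info("top")
h=cv2.cvtColor(cv2.GaussianBlur(W,(5,5),0),cv2.COLOR_BGR2HSV)
for x in(548,474,400): print([h[165,x+d].tolist() for d in(0,10,36)])
for a,b in (((263.7,129.62),(548,165)),((303.34,127.84),(474,166)),((342.76,126.08),(397,168))):
    y,x=np.ogrid[:400,:640];near=(x-b[0])**2+(y-b[1])**2<35**2
    wood=h[int(b[1]),int(b[0])+37 if b[0]<540 else 511,1]
    S=h[...,1];c=np.median(S[b[1]-8:b[1]+8,b[0]:b[0]+8]);t=(float(c)+float(wood))/2
    m=((S<t)&(S>60)&(h[...,0]<22)&near).astype(np.uint8)*255
    m=cv2.morphologyEx(cv2.morphologyEx(m,cv2.MORPH_CLOSE,np.ones((5,5))),cv2.MORPH_OPEN,np.ones((7,7)))
    cb,s=blob(m,b,33);p,e=tri(ray(it,a),ray(w,cb)); print(c,wood,cb.round(1),s[2:],p.round(4),round(e,4),"wrist",onplane(w,cb,.019).round(4))
E
```

```text
[[14, 130, 212], [14, 131, 209], [12, 140, 187]]
[[15, 130, 218], [14, 133, 211], [12, 149, 202]]
[[14, 130, 153], [14, 134, 210], [12, 151, 203]]
129.0 149 [548.4 161.3] [  54   57 2349] [0.6667 0.1476 0.0211] 0.0055 wrist [0.6645 0.1476 0.019 ]
130.0 148 [474.2 163.4] [  53   55 2299] [0.6699 0.0397 0.0211] 0.0042 wrist [0.6684 0.0397 0.019 ]
128.0 152 [394.4 164.3] [  61   58 2714] [ 0.6731 -0.0691  0.0168] 0.0064 wrist [ 0.67   -0.0716  0.019 ]
```

```bash
python3 -m pendant '[{"x":0,"y":2,"z":0,"ax":0,"ay":0,"az":0},{"x":0,"y":5,"z":0,"ax":0,"ay":0,"az":0},{"x":0,"y":8,"z":0,"ax":0,"ay":0,"az":0},{"x":0,"y":10.5,"z":0,"ax":0,"ay":0,"az":0},{"x":0,"y":12,"z":0,"ax":0,"ay":0,"az":0},{"x":0,"y":12,"z":0,"ax":0,"ay":0,"az":0},{"x":0,"y":12,"z":0,"ax":0,"ay":0,"az":0},{"x":0,"y":12,"z":0,"ax":0,"ay":0,"az":0}]' -
python3 - <<'E'
from h import *
w=arm.camera_info("wrist");W=arm.snapshot("wrist");it=arm.camera_info("top");cv2.imwrite("pics/w6.png",W);print(arm.sense()["tool_rot"],arm.sense()["tool_pos"])
h=cv2.cvtColor(cv2.GaussianBlur(W,(5,5),0),cv2.COLOR_BGR2HSV)
for a,P in (((263.7,129.62),(.6665,.1488)),((303.34,127.84),(.6695,.0406)),((342.76,126.08),(.6715,-.0673)),((382.31,124.41),(.673,-.1755))):
    b=proj(w,(*P,.019)).astype(int)
    y,x=np.ogrid[:400,:640];near=(x-b[0])**2+(y-b[1])**2<36**2
    m=((h[...,1]<140)&(h[...,1]>60)&(h[...,0]<22)&near).astype(np.uint8)*255
    m=cv2.morphologyEx(cv2.morphologyEx(m,cv2.MORPH_CLOSE,np.ones((5,5))),cv2.MORPH_OPEN,np.ones((7,7)))
    cb,s=blob(m,b,35)
    if cb is None: continue
    p,e=tri(ray(it,a),ray(w,cb)); print(b,cb.round(1),s[2:],p.round(4),round(e,4),"wrist",onplane(w,cb,.019).round(4))
cv2.imwrite("pics/w6c.png",W[60:300])
E
```

```text
time_s: 8.62
tool_pos: [0.6761, -0.0576, 0.2234]
tool_rot: [-3.139, 0.0, 3.136]
contact_force: [-0.0, -1.2, -5.4]
finger_gap: 0.0212
grip_force: 59.2
[-3.13972100e+00  1.53308527e-04  3.13658072e+00] [ 0.67616022 -0.05711292  0.22335626]
[469 160] [470.7 157. ] [  61   64 2828] [0.6626 0.1456 0.03  ] 0.0071 wrist [0.6613 0.1491 0.019 ]
[391 162] [388.2 159. ] [  62   66 2966] [0.666  0.0369 0.0272] 0.0095 wrist [0.6641 0.0351 0.019 ]
[312 164] [311.8 138.5] [ 47  21 591] [ 0.6257 -0.0618  0.1398] 0.0062 wrist [ 0.6363 -0.0683  0.019 ]
[234 166] [233.5 166. ] [  60   57 2545] [ 0.6703 -0.1722  0.0344] 0.0016 wrist [ 0.6727 -0.1762  0.019 ]
```

View pics/w6c.png

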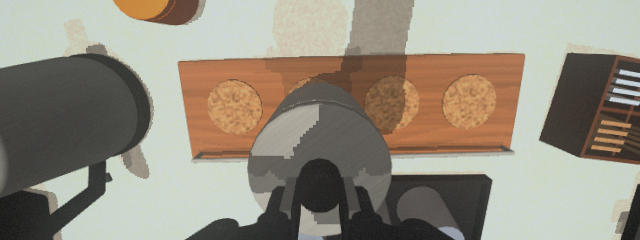

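By eye in the crop, the pads are at (235,106), (392,104) and (469,102), so in full pixels v≈162–166. Averaging the top and wrist views gives pads (x,y) of (.6676,.1486), (.6703,.0406), (.6728,-.0673) and (.6750,-.1753). Next I take c4 back over its pad.

```bash
python3 -m pendant '[{"x":0,"y":-2,"z":0,"ax":0,"ay":0,"az":0},{"x":0,"y":-5,"z":0,"ax":0,"ay":0,"az":0},{"x":0.1,"y":-8,"z":0,"ax":0,"ay":0,"az":0},{"x":0.1,"y":-10.5,"z":1,"ax":0,"ay":0,"az":0},{"x":0.1,"y":-11.8,"z":3,"ax":0,"ay":0,"az":0},{"x":0.1,"y":-11.8,"z":5,"ax":0,"ay":0,"az":0},{"x":0.1,"y":-11.8,"z":7,"ax":0,"ay":0,"az":0.2},{"x":0.1,"y":-11.8,"z":8.5,"ax":0,"ay":0,"az":0.2},{"x":0.1,"y":-11.8,"z":8.5,"ax":0,"ay":0,"az":0.2},{"x":0.1,"y":-11.8,"z":8.5,"ax":0,"ay":0,"az":0.2},{"x":0.1,"y":-11.8,"z":8.5,"ax":0,"ay":0,"az":0.2}]' -
python3 -c "
from h import *
go(.6752,-.1755,.1135)"
```

```text
time_s: 10.05
tool_pos: [0.6759, -0.1736, 0.1398]
tool_rot: [-3.14, 0.003, 3.136]
contact_force: [0.1, -1.0, -4.5]
finger_gap: 0.0214
grip_force: 59.2
at [ 0.6759 -0.1736  0.1398] t 10.05 go [ 0.08 -0.19  2.63] [-0.09  0.17 -0.33]
```

```bash
python3 -m pendant '[{"x":0.1,"y":-0.2,"z":0.5,"ax":0,"ay":0.1,"az":-0.3},{"x":0.1,"y":-0.2,"z":1.2,"ax":0,"ay":0.1,"az":-0.3},{"x":0.1,"y":-0.2,"z":1.7,"ax":0,"ay":0.1,"az":-0.3},{"x":0.1,"y":-0.2,"z":2,"ax":0,"ay":0.1,"az":-0.3},{"x":0.1,"y":-0.2,"z":2.2,"ax":0,"ay":0.1,"az":-0.3},{"x":0.1,"y":-0.2,"z":2.35,"ax":0,"ay":0.1,"az":-0.3},{"x":0.1,"y":-0.2,"z":2.5,"ax":0,"ay":0.1,"az":-0.3},{"x":0.1,"y":-0.2,"z":2.5,"ax":0,"ay":0.1,"az":-0.3}]' -
python3 -c "
from h import *
go(.6752,-.1755,.1135);print(arm.sense()['moment'])"
```

```text
time_s: 11.05
tool_pos: [0.674, -0.1752, 0.1135]
tool_rot: [-3.141, -0.002, 3.141]
contact_force: [-0.5, -0.6, -4.5]
finger_gap: 0.0212
grip_force: 59.2
at [ 0.674  -0.1752  0.1135] t 11.05 go [-0.12 -0.03 -0.  ] [-0.04 -0.09 -0.04]
[ 0.00575695 -0.00035111 -0.01251018]
```

```bash
python3 -m pendant '[{"x":-0.05,"y":0,"z":0.05,"ax":0,"ay":0,"az":0},{"x":-0.05,"y":0,"z":0.1,"ax":0,"ay":0,"az":0},{"x":-0.05,"y":0,"z":0.1,"ax":0,"ay":0,"az":0}]' -
python3 -m pendant '[{"x":0,"y":0,"z":0.05,"ax":0,"ay":0,"az":0},{"x":0,"y":0,"z":0.05,"ax":0,"ay":0,"az":0}]' -
```

```text
time_s: 11.42
tool_pos: [0.6748, -0.1756, 0.1132]
tool_rot: [-3.14, -0.0, 3.141]
contact_force: [0.5, -0.3, -0.1]
finger_gap: 0.0217
grip_force: 59.7
time_s: 11.68
tool_pos: [0.6749, -0.1758, 0.1131]
tool_rot: [-3.14, -0.0, 3.141]
contact_force: [-0.2, -0.5, 2.4]
finger_gap: 0.0211
grip_force: 60.3
```

c4 is resting on its pad. I'll release it and rise.

```bash
python3 -m pendant '[{"x":0,"y":0,"z":0,"ax":0,"ay":0,"az":0},{"x":0,"y":0,"z":0,"ax":0,"ay":0,"az":0},{"x":0,"y":0,"z":-0.3,"ax":0,"ay":0,"az":0},{"x":0,"y":0,"z":-1.5,"ax":0,"ay":0,"az":0},{"x":0,"y":0,"z":-4,"ax":0,"ay":0,"az":0},{"x":0,"y":0,"z":-7,"ax":0,"ay":0,"az":0},{"x":0,"y":0,"z":-9,"ax":0,"ay":0,"az":0},{"x":0,"y":0,"z":-10,"ax":0,"ay":0,"az":0}]' 0.4
python3 - <<'E'
from h import *
go(.4205,.2923,.21); w=arm.camera_info("wrist");W=arm.snapshot("wrist")
b=proj(w,(.675,-.1755,.143)); cb,s=knob(W,b,25); print(b,cb,s,onplane(w,cb,.143))
E
```

```text
time_s: 12.68
tool_pos: [0.6755, -0.1754, 0.2145]
tool_rot: [-3.14, 0.002, 3.141]
contact_force: [-0.2, 0.2, -1.2]
finger_gap: 0.0516
grip_force: 0.0
at [ 0.6755 -0.1754  0.2145] t 12.675 go [25.54 46.76  0.32] [-0.09  0.13 -0.04]
[319.88762736 194.92207056] [318.71971253 189.67967146] [301 169  34  41 974] [ 0.66998576 -0.17657123  0.143     ]
```

```bash
python3 -m pendant '[{"x":0.8,"y":1.5,"z":0,"ax":0,"ay":0,"az":0},{"x":2.5,"y":5,"z":0,"ax":0,"ay":0,"az":0},{"x":5,"y":9.5,"z":0,"ax":0,"ay":0,"az":0},{"x":7.7,"y":14.5,"z":0,"ax":0,"ay":0,"az":0},{"x":10.5,"y":19.5,"z":0,"ax":0,"ay":0,"az":0},{"x":13.3,"y":24.5,"z":0,"ax":0,"ay":0,"az":0},{"x":16,"y":29.5,"z":0,"ax":0,"ay":0,"az":0},{"x":18.7,"y":34.5,"z":0,"ax":0,"ay":0,"az":0},{"x":21.3,"y":39.3,"z":0,"ax":0,"ay":0,"az":0},{"x":23.6,"y":43.5,"z":0,"ax":0,"ay":0,"az":0},{"x":25.1,"y":46,"z":0,"ax":0,"ay":0,"az":0},{"x":25.6,"y":46.8,"z":0,"ax":0,"ay":0,"az":0}]' 0.4
python3 -m pendant '[{"x":0,"y":0,"z":0,"ax":0,"ay":0,"az":0},{"x":0,"y":0,"z":0,"ax":0,"ay":0,"az":0}]' -
python3 - <<'E'
from h import *
w=arm.camera_info("wrist");W=arm.snapshot("wrist")
b=proj(w,(.4205,.2923,.106)); cb,s=knob(W,b,25); print(b,cb,s,onplane(w,cb,.106))
go(.4205,.2923,.0755)
E
```

```text
time_s: 14.22
tool_pos: [0.4174, 0.2947, 0.2116]
tool_rot: [-3.141, -0.003, -3.138]
contact_force: [0.3, 0.5, 0.1]
finger_gap: 0.0512
grip_force: 0.0
time_s: 14.48
tool_pos: [0.4202, 0.291, 0.2119]
tool_rot: [-3.14, -0.001, 3.138]
contact_force: [-0.6, -1.4, -0.3]
finger_gap: 0.0512
grip_force: 0.0
[321.17104771 186.63501776] [323.66775033 183.17555267] [ 296  161   51   48 1538] [0.41681061 0.29489015 0.106     ]
at [0.4201 0.2912 0.212 ] t 14.525 go [-0.05  0.14 13.65] [-0.1  -0.06 -0.23]
```

```bash
python3 -m pendant '[{"x":0,"y":0.15,"z":3,"ax":0,"ay":0,"az":-0.2},{"x":0,"y":0.15,"z":7,"ax":0,"ay":0,"az":-0.2},{"x":0,"y":0.15,"z":10,"ax":0,"ay":0,"az":-0.2},{"x":0,"y":0.15,"z":12,"ax":0,"ay":0,"az":-0.2},{"x":0,"y":0.15,"z":13.1,"ax":0,"ay":0,"az":-0.2},{"x":0,"y":0.15,"z":13.6,"ax":0,"ay":0,"az":-0.2},{"x":0,"y":0.15,"z":13.6,"ax":0,"ay":0,"az":-0.2},{"x":0,"y":0.15,"z":13.6,"ax":0,"ay":0,"az":-0.2}]' -
python3 -m pendant '[{"x":0,"y":0,"z":0,"ax":0,"ay":0,"az":0},{"x":0,"y":0,"z":0,"ax":0,"ay":0,"az":0},{"x":0,"y":0,"z":0,"ax":0,"ay":0,"az":0},{"x":0,"y":0,"z":0,"ax":0,"ay":0,"az":0}]' 1
python3 -m pendant '[{"x":0,"y":0,"z":-0.3,"ax":0,"ay":0,"az":0},{"x":0,"y":0,"z":-1,"ax":0,"ay":0,"az":0},{"x":0,"y":0,"z":-2.5,"ax":0,"ay":0,"az":0},{"x":0,"y":0,"z":-5,"ax":0,"ay":0,"az":0},{"x":0,"y":0,"z":-8,"ax":0,"ay":0,"az":0},{"x":0,"y":0,"z":-11,"ax":0,"ay":0,"az":0},{"x":0,"y":0,"z":-13,"ax":0,"ay":0,"az":0},{"x":0,"y":0,"z":-14,"ax":0,"ay":0,"az":0},{"x":0,"y":0,"z":-14,"ax":0,"ay":0,"az":0}]' -
python3 -c "
from h import *
go(.6728,-.0673,.215)"
```

```text
time_s: 15.52
tool_pos: [0.4194, 0.2947, 0.0767]
tool_rot: [3.141, -0.0, -3.139]
contact_force: [-0.2, 0.3, -0.5]
finger_gap: 0.0509
grip_force: 0.0
time_s: 16.02
tool_pos: [0.4193, 0.2939, 0.0768]
tool_rot: [-3.141, -0.001, -3.139]
contact_force: [-0.4, -2.0, 6.5]
finger_gap: 0.0211
grip_force: 58.5
time_s: 17.15
tool_pos: [0.4191, 0.2946, 0.2166]
tool_rot: [3.142, -0.0, -3.139]
contact_force: [0.2, -0.2, -3.5]
finger_gap: 0.021
grip_force: 59.0
at [0.4191 0.2946 0.2166] t 17.15 go [-25.27 -36.26   0.15] [ 0.   -0.03  0.16]
```

```bash
python3 -m pendant '[{"x":-0.7,"y":-1,"z":0,"ax":0,"ay":0,"az":0},{"x":-2.5,"y":-3.6,"z":0,"ax":0,"ay":0,"az":0},{"x":-5.3,"y":-7.5,"z":0,"ax":0,"ay":0,"az":0},{"x":-8.5,"y":-12,"z":0,"ax":0,"ay":0,"az":0},{"x":-12,"y":-17,"z":0,"ax":0,"ay":0,"az":0},{"x":-15.3,"y":-22,"z":0,"ax":0,"ay":0,"az":0},{"x":-18.5,"y":-26.5,"z":0,"ax":0,"ay":0,"az":0},{"x":-21.2,"y":-30.4,"z":0,"ax":0,"ay":0,"az":0},{"x":-23.4,"y":-33.5,"z":0,"ax":0,"ay":0,"az":0},{"x":-24.8,"y":-35.5,"z":0,"ax":0,"ay":0,"az":0},{"x":-25.2,"y":-36.2,"z":0,"ax":0,"ay":0,"az":0.1},{"x":-25.2,"y":-36.2,"z":0,"ax":0,"ay":0,"az":0.1}]' -
python3 -m pendant '[{"x":0,"y":0,"z":2,"ax":0,"ay":0,"az":0},{"x":0,"y":0,"z":4,"ax":0,"ay":0,"az":0},{"x":0,"y":0,"z":6,"ax":0,"ay":0,"az":0},{"x":0,"y":0,"z":8,"ax":0,"ay":0,"az":0},{"x":0,"y":0,"z":9.5,"ax":0,"ay":0,"az":0},{"x":0,"y":0,"z":9.5,"ax":0,"ay":0,"az":0},{"x":0,"y":0,"z":9.5,"ax":0,"ay":0,"az":0},{"x":0,"y":0,"z":9.5,"ax":0,"ay":0,"az":0}]' -
python3 - <<'E'
from h import *
go(.6716,-.0673,.096); w=arm.camera_info("wrist");W=arm.snapshot("wrist");S=arm.snapshot("scene")
cv2.imwrite("pics/s7.png",np.hstack([cv2.resize(S[100:300,130:330],(400,400)),cv2.resize(W,(400,250),interpolation=3).repeat(1,0) if 0 else cv2.copyMakeBorder(cv2.resize(W[:,120:520],(400,400)),0,0,0,0,0)]))
E
```

```text
time_s: 18.65
tool_pos: [0.6712, -0.0672, 0.2148]
tool_rot: [-3.141, -0.004, -3.141]
contact_force: [0.3, 0.0, -3.5]
finger_gap: 0.021
grip_force: 59.0
time_s: 19.65
tool_pos: [0.6727, -0.0669, 0.1222]
tool_rot: [-3.141, 0.001, -3.14]
contact_force: [0.0, 0.2, -3.0]
finger_gap: 0.0207
grip_force: 59.0
at [ 0.6727 -0.0669  0.1222] t 19.65 go [ 0.11 -0.04  2.62] [-0.05  0.05  0.06]
```

View pics/s7.png

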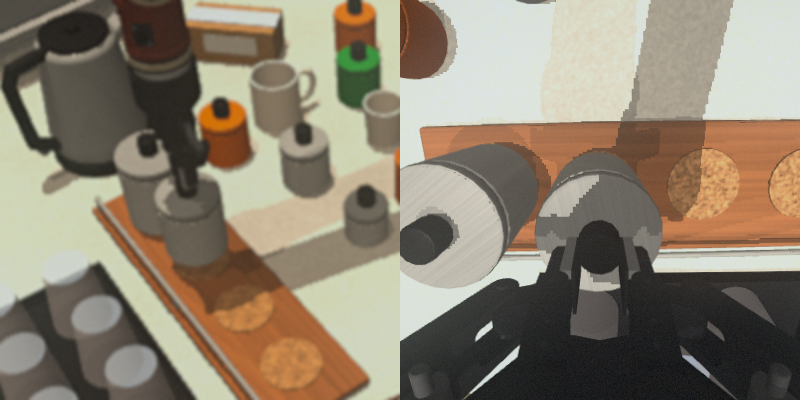

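c4 stands upright on the last pad, at left-half (140,175). c3 hangs over its own pad next to it with clear space. I'll lower it.

```bash
python3 -m pendant '[{"x":0.1,"y":0,"z":0.6,"ax":0,"ay":0,"az":0},{"x":0.1,"y":0,"z":1.3,"ax":0,"ay":0,"az":0},{"x":0.1,"y":0,"z":1.8,"ax":0,"ay":0,"az":0},{"x":0.1,"y":0,"z":2.2,"ax":0,"ay":0,"az":0},{"x":0.1,"y":0,"z":2.4,"ax":0,"ay":0,"az":0},{"x":0.1,"y":0,"z":2.5,"ax":0,"ay":0,"az":0},{"x":0.1,"y":0,"z":2.55,"ax":0,"ay":0,"az":0},{"x":0.1,"y":0,"z":2.55,"ax":0,"ay":0,"az":0}]' -
python3 -m pendant '[{"x":0,"y":0,"z":0.05,"ax":0,"ay":0,"az":0},{"x":0,"y":0,"z":0.1,"ax":0,"ay":0,"az":0},{"x":0,"y":0,"z":0.1,"ax":0,"ay":0,"az":0}]' -
```

```text
time_s: 20.75
tool_pos: [0.6713, -0.0672, 0.0962]
tool_rot: [-3.14, -0.0, -3.141]
contact_force: [0.3, -0.8, 0.3]
finger_gap: 0.0211
grip_force: 59.7
time_s: 21.12
tool_pos: [0.6716, -0.0678, 0.0959]
tool_rot: [-3.14, 0.001, -3.141]
contact_force: [-0.8, -1.7, 4.8]
finger_gap: 0.0205
grip_force: 60.8
```

```bash
python3 -m pendant '[{"x":0,"y":0,"z":-0.05,"ax":0,"ay":0,"az":0},{"x":0,"y":0,"z":-0.05,"ax":0,"ay":0,"az":0},{"x":0,"y":0,"z":-0.3,"ax":0,"ay":0,"az":0},{"x":0,"y":0,"z":-1.5,"ax":0,"ay":0,"az":0},{"x":0,"y":0,"z":-4,"ax":0,"ay":0,"az":0},{"x":0,"y":0,"z":-7,"ax":0,"ay":0,"az":0},{"x":0,"y":0,"z":-9.5,"ax":0,"ay":0,"az":0},{"x":0,"y":0,"z":-10.5,"ax":0,"ay":0,"az":0}]' 0.4
python3 -m pendant '[{"x":1.5,"y":-0.5,"z":0,"ax":0,"ay":0,"az":0},{"x":5,"y":-1.5,"z":0,"ax":0,"ay":0,"az":0},{"x":9,"y":-2.7,"z":0,"ax":0,"ay":0,"az":0},{"x":13,"y":-4,"z":0,"ax":0,"ay":0,"az":0},{"x":17,"y":-5.2,"z":0,"ax":0,"ay":0,"az":0},{"x":19.5,"y":-6,"z":0,"ax":0,"ay":0,"az":0},{"x":20.6,"y":-6.2,"z":0,"ax":0,"ay":0,"az":0},{"x":20.6,"y":-6.2,"z":0,"ax":0,"ay":0,"az":0},{"x":20.6,"y":-6.2,"z":0,"ax":0,"ay":0,"az":0}]' -
python3 - <<'E'
from h import *
go(.4652,-.1295,.0585); w=arm.camera_info("wrist");W=arm.snapshot("wrist");cv2.imwrite("pics/w8.png",W)
for n,p in (("c2",(.4652,-.1295,.088)),("c1",(.4581,.0123,.07))):
    b=proj(w,p); cb,s=blob(dark(W,50),b,30); print(n,b,cb,s,onplane(w,cb,p[2]))
E
```

```text
time_s: 22.12
tool_pos: [0.6722, -0.0669, 0.2022]
tool_rot: [-3.14, 0.003, -3.14]
contact_force: [-0.4, 0.1, -0.2]
finger_gap: 0.0515
grip_force: 0.0
time_s: 23.25
tool_pos: [0.4664, -0.1284, 0.1998]
tool_rot: [-3.141, -0.0, -3.139]
contact_force: [0.0, -0.0, 0.3]
finger_gap: 0.0512
grip_force: 0.0
at [ 0.4664 -0.1284  0.1998] t 23.25 go [ 0.11 -0.1  14.13] [-0.03 -0.02  0.15]Traceback (most recent call last):
  File "<stdin>", line 4, in <module>
  File "h.py", line 11, in onplane
    o,d=ray(info,px); return o+d*(z-o[2])/d[2]
        ~~~^^^^^^^^^
  File "h.py", line 5, in ray
    u=cv2.undistortPoints(np.float64([[px]]),info["mtx"],info["dist_coeffs"])[0,0]
      ~~~~~~~~~~~~~~~~~~~^^^^^^^^^^^^^^^^^^^^^^^^^^^^^^^^^^^^^^^^^^^^^^^^^^^^
cv2.error: OpenCV(4.12.0) /io/opencv/modules/calib3d/src/undistort.dispatch.cpp:538: error: (-215:Assertion failed) npoints >= 0 && src.isContinuous() && (depth == CV_32F || depth == CV_64F) in function 'undistortPoints'
```

Grip force and gap will confirm the grasp, so I go on down.

```bash
python3 -m pendant '[{"x":0.1,"y":-0.1,"z":3,"ax":0,"ay":0,"az":0.1},{"x":0.1,"y":-0.1,"z":7,"ax":0,"ay":0,"az":0.1},{"x":0.1,"y":-0.1,"z":10.5,"ax":0,"ay":0,"az":0.1},{"x":0.1,"y":-0.1,"z":12.5,"ax":0,"ay":0,"az":0.1},{"x":0.1,"y":-0.1,"z":13.6,"ax":0,"ay":0,"az":0.1},{"x":0.1,"y":-0.1,"z":14.1,"ax":0,"ay":0,"az":0.1},{"x":0.1,"y":-0.1,"z":14.1,"ax":0,"ay":0,"az":0.1},{"x":0.1,"y":-0.1,"z":14.1,"ax":0,"ay":0,"az":0.1}]' -
python3 -m pendant '[{"x":0,"y":0,"z":0,"ax":0,"ay":0,"az":0},{"x":0,"y":0,"z":0,"ax":0,"ay":0,"az":0},{"x":0,"y":0,"z":0,"ax":0,"ay":0,"az":0},{"x":0,"y":0,"z":0,"ax":0,"ay":0,"az":0}]' 1
python3 -m pendant '[{"x":0,"y":0,"z":-0.3,"ax":0,"ay":0,"az":0},{"x":0,"y":0,"z":-1,"ax":0,"ay":0,"az":0},{"x":0,"y":0,"z":-2.5,"ax":0,"ay":0,"az":0},{"x":0,"y":0,"z":-5,"ax":0,"ay":0,"az":0},{"x":0,"y":0,"z":-8,"ax":0,"ay":0,"az":0},{"x":0,"y":0,"z":-11,"ax":0,"ay":0,"az":0},{"x":0,"y":0,"z":-13.5,"ax":0,"ay":0,"az":0},{"x":0,"y":0,"z":-15,"ax":0,"ay":0,"az":0},{"x":0,"y":0,"z":-15,"ax":0,"ay":0,"az":0}]' -
python3 -c "
from h import *
go(.6703,.0406,.215)"
```

```text
time_s: 24.3
tool_pos: [0.4645, -0.1303, 0.0595]
tool_rot: [-3.14, 0.0, 3.141]
contact_force: [-0.5, 0.5, 0.4]
finger_gap: 0.0513
grip_force: 0.0
time_s: 24.8
tool_pos: [0.4658, -0.1302, 0.061]
tool_rot: [-3.14, 0.003, 3.141]
contact_force: [-0.6, 1.6, 14.2]
finger_gap: 0.0002
grip_force: 6.4
time_s: 25.92
tool_pos: [0.4646, -0.1302, 0.2098]
tool_rot: [-3.14, 0.001, 3.141]
contact_force: [-0.7, -0.4, 0.1]
finger_gap: -0.0
grip_force: 0.0
at [ 0.4646 -0.1302  0.2098] t 25.925 go [-20.56  17.1   -0.52] [-0.08  0.05 -0.05]
```

The fingers shut on nothing. I'll look.

```bash
python3 - <<'E'
from h import *
w=arm.camera_info("wrist");W=arm.snapshot("wrist");S=arm.snapshot("scene");cv2.imwrite("pics/w9.png",W);cv2.imwrite("pics/s9.png",S)
for p in ((.4652,-.1295,.088),(.4652,-.1295,.0)): print(proj(w,p))
cv2.imwrite("pics/x9.png",np.hstack([cv2.resize(W[80:280,220:420],(400,400)),cv2.resize(S[110:250,220:360],(400,400))]))
E
```

```text
[320.59719885 182.96396729]
[320.39992633 167.51565736]
```

View pics/x9.png

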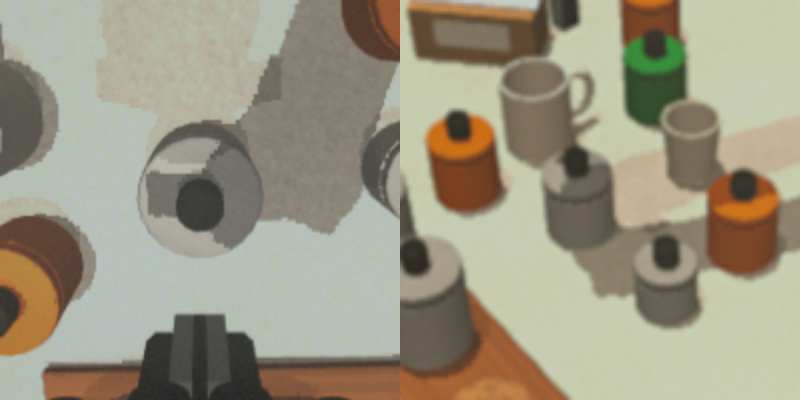

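The knob at left-half (200,205) is exactly where predicted, and c2 still stands in its place. So it is a height error: correcting for finger thickness, the real tips sit about 38 mm above the reported TCP, and the first two grasps held only the tops of the knobs. I'll go 14 mm deeper.

```bash
python3 -m pendant '[{"x":0,"y":0,"z":3,"ax":0,"ay":0,"az":0},{"x":0,"y":0.05,"z":7,"ax":0,"ay":0,"az":0},{"x":0,"y":0.05,"z":10.5,"ax":0,"ay":0,"az":0},{"x":0,"y":0.05,"z":13,"ax":0,"ay":0,"az":0},{"x":0,"y":0.05,"z":14.5,"ax":0,"ay":0,"az":0},{"x":0,"y":0.05,"z":15.5,"ax":0,"ay":0,"az":0},{"x":0,"y":0.05,"z":16.1,"ax":0,"ay":0,"az":0},{"x":0,"y":0.05,"z":16.4,"ax":0,"ay":0,"az":0},{"x":0,"y":0.05,"z":16.4,"ax":0,"ay":0,"az":0},{"x":0,"y":0.05,"z":16.4,"ax":0,"ay":0,"az":0}]' 0.4
python3 -m pendant '[{"x":0,"y":0,"z":0,"ax":0,"ay":0,"az":0},{"x":0,"y":0,"z":0,"ax":0,"ay":0,"az":0},{"x":0,"y":0,"z":0,"ax":0,"ay":0,"az":0},{"x":0,"y":0,"z":0,"ax":0,"ay":0,"az":0}]' 1
```

```text
time_s: 27.28
tool_pos: [0.4642, -0.1297, 0.0452]
tool_rot: [-3.141, -0.0, 3.141]
contact_force: [0.2, 0.9, 0.1]
finger_gap: 0.0511
grip_force: 0.0
time_s: 27.78
tool_pos: [0.4642, -0.13, 0.0453]
tool_rot: [-3.14, -0.0, 3.141]
contact_force: [-0.6, -1.7, 5.6]
finger_gap: 0.0237
grip_force: 58.8
```

```bash
python3 -m pendant '[{"x":0,"y":0,"z":-0.3,"ax":0,"ay":0,"az":0},{"x":0,"y":0,"z":-1,"ax":0,"ay":0,"az":0},{"x":0,"y":0,"z":-2.5,"ax":0,"ay":0,"az":0},{"x":0,"y":0,"z":-5,"ax":0,"ay":0,"az":0},{"x":0,"y":0,"z":-8,"ax":0,"ay":0,"az":0},{"x":0,"y":0,"z":-11,"ax":0,"ay":0,"az":0},{"x":0,"y":0,"z":-13.5,"ax":0,"ay":0,"az":0},{"x":0,"y":0,"z":-15,"ax":0,"ay":0,"az":0},{"x":0,"y":0,"z":-15,"ax":0,"ay":0,"az":0}]' -
python3 -m pendant '[{"x":-0.7,"y":0.6,"z":0,"ax":0,"ay":0,"az":0},{"x":-2.5,"y":2.1,"z":0,"ax":0,"ay":0,"az":0},{"x":-5.3,"y":4.4,"z":0,"ax":0,"ay":0,"az":0},{"x":-8.5,"y":7.1,"z":0,"ax":0,"ay":0,"az":0},{"x":-12,"y":10,"z":0,"ax":0,"ay":0,"az":0},{"x":-15.3,"y":12.8,"z":0,"ax":0,"ay":0,"az":0},{"x":-18,"y":15,"z":0,"ax":0,"ay":0,"az":0},{"x":-19.8,"y":16.5,"z":0,"ax":0,"ay":0,"az":0},{"x":-20.5,"y":17.05,"z":0,"ax":0,"ay":0,"az":0},{"x":-20.5,"y":17.05,"z":0,"ax":0,"ay":0,"az":0},{"x":-20.5,"y":17.05,"z":0,"ax":0,"ay":0,"az":0}]' -
python3 -m pendant '[{"x":0,"y":0,"z":2,"ax":0,"ay":0,"az":0},{"x":0,"y":0,"z":4,"ax":0,"ay":0,"az":0},{"x":0,"y":0,"z":6,"ax":0,"ay":0,"az":0},{"x":0,"y":0,"z":8,"ax":0,"ay":0,"az":0},{"x":0,"y":0,"z":9.5,"ax":0,"ay":0,"az":0},{"x":0,"y":0,"z":10.3,"ax":0,"ay":0,"az":0},{"x":0,"y":0,"z":10.3,"ax":0,"ay":0,"az":0},{"x":0,"y":0,"z":10.3,"ax":0,"ay":0,"az":0}]' -
python3 -c "
from h import *
go(.6693,.0406,.0643)"
```

```text
time_s: 28.9
tool_pos: [0.4644, -0.1295, 0.1956]
tool_rot: [-3.14, 0.001, 3.141]
contact_force: [0.6, 0.0, -3.6]
finger_gap: 0.0237
grip_force: 59.1
time_s: 30.28
tool_pos: [0.6683, 0.0393, 0.1941]
tool_rot: [-3.14, -0.003, 3.139]
contact_force: [0.2, 0.5, -2.8]
finger_gap: 0.0239
grip_force: 59.1
time_s: 31.28
tool_pos: [0.6697, 0.0407, 0.0923]
tool_rot: [-3.141, 0.0, 3.141]
contact_force: [0.0, 0.3, -3.3]
finger_gap: 0.0234
grip_force: 59.2
at [0.6697 0.0407 0.0923] t 31.275 go [ 0.04 -0.01  2.8 ] [-0.04  0.02 -0.05]
```

```bash
python3 -m pendant '[{"x":0,"y":0,"z":0.6,"ax":0,"ay":0,"az":0},{"x":0,"y":0,"z":1.3,"ax":0,"ay":0,"az":0},{"x":0,"y":0,"z":1.9,"ax":0,"ay":0,"az":0},{"x":0,"y":0,"z":2.3,"ax":0,"ay":0,"az":0},{"x":0,"y":0,"z":2.5,"ax":0,"ay":0,"az":0},{"x":0,"y":0,"z":2.65,"ax":0,"ay":0,"az":0},{"x":0,"y":0,"z":2.7,"ax":0,"ay":0,"az":0},{"x":0,"y":0,"z":2.7,"ax":0,"ay":0,"az":0}]' -
python3 -m pendant '[{"x":0,"y":0,"z":0.05,"ax":0,"ay":0,"az":0},{"x":0,"y":0,"z":0.1,"ax":0,"ay":0,"az":0},{"x":0,"y":0,"z":0.1,"ax":0,"ay":0,"az":0}]' -
```

```text
time_s: 32.28
tool_pos: [0.6691, 0.0407, 0.0645]
tool_rot: [-3.141, -0.001, 3.141]
contact_force: [0.2, 0.9, -2.3]
finger_gap: 0.0237
grip_force: 59.2
time_s: 32.65
tool_pos: [0.6695, 0.0406, 0.0645]
tool_rot: [-3.141, -0.0, 3.141]
contact_force: [-2.7, -0.4, 4.2]
finger_gap: 0.0238
grip_force: 59.9
```

Seated. I'll release, rise, and go to c1 at (.4581,.0123).

```bash
python3 -m pendant '[{"x":0,"y":0,"z":-0.05,"ax":0,"ay":0,"az":0},{"x":0,"y":0,"z":-0.05,"ax":0,"ay":0,"az":0},{"x":0,"y":0,"z":-0.3,"ax":0,"ay":0,"az":0},{"x":0,"y":0,"z":-1.5,"ax":0,"ay":0,"az":0},{"x":0,"y":0,"z":-4,"ax":0,"ay":0,"az":0},{"x":0,"y":0,"z":-7,"ax":0,"ay":0,"az":0},{"x":0,"y":0,"z":-10,"ax":0,"ay":0,"az":0},{"x":0,"y":0,"z":-11.5,"ax":0,"ay":0,"az":0}]' 0.4
python3 -m pendant '[{"x":1.5,"y":-0.2,"z":0,"ax":0,"ay":0,"az":0},{"x":5,"y":-0.7,"z":0,"ax":0,"ay":0,"az":0},{"x":9,"y":-1.2,"z":0,"ax":0,"ay":0,"az":0},{"x":13,"y":-1.7,"z":0,"ax":0,"ay":0,"az":0},{"x":17,"y":-2.3,"z":0,"ax":0,"ay":0,"az":0},{"x":20,"y":-2.7,"z":0,"ax":0,"ay":0,"az":0},{"x":21.2,"y":-2.85,"z":0,"ax":0,"ay":0,"az":0},{"x":21.2,"y":-2.85,"z":0,"ax":0,"ay":0,"az":0},{"x":21.2,"y":-2.85,"z":0,"ax":0,"ay":0,"az":0},{"x":21.2,"y":-2.85,"z":0,"ax":0,"ay":0,"az":0}]' -
python3 -c "
from h import *
go(.4581,.0123,.0275)"
```

```text
time_s: 33.65
tool_pos: [0.6703, 0.0409, 0.1813]
tool_rot: [-3.141, 0.003, 3.141]
contact_force: [-0.6, -0.1, 0.0]
finger_gap: 0.0511
grip_force: 0.0
time_s: 34.9
tool_pos: [0.4582, 0.0127, 0.1786]
tool_rot: [-3.141, -0.001, 3.141]
contact_force: [0.2, 1.0, -0.2]
finger_gap: 0.0512
grip_force: 0.0
at [0.4582 0.0127 0.1786] t 34.9 go [-0.   -0.03 15.11] [-0.04 -0.05 -0.03]
```

```bash
python3 -m pendant '[{"x":0,"y":0,"z":3,"ax":0,"ay":0,"az":0},{"x":0,"y":0,"z":7,"ax":0,"ay":0,"az":0},{"x":0,"y":0,"z":10.5,"ax":0,"ay":0,"az":0},{"x":0,"y":0,"z":12.7,"ax":0,"ay":0,"az":0},{"x":0,"y":0,"z":14,"ax":0,"ay":0,"az":0},{"x":0,"y":0,"z":14.8,"ax":0,"ay":0,"az":0},{"x":0,"y":0,"z":15.1,"ax":0,"ay":0,"az":0},{"x":0,"y":0,"z":15.1,"ax":0,"ay":0,"az":0},{"x":0,"y":0,"z":15.1,"ax":0,"ay":0,"az":0}]' -
python3 -m pendant '[{"x":0,"y":0,"z":0,"ax":0,"ay":0,"az":0},{"x":0,"y":0,"z":0,"ax":0,"ay":0,"az":0},{"x":0,"y":0,"z":0,"ax":0,"ay":0,"az":0},{"x":0,"y":0,"z":0,"ax":0,"ay":0,"az":0}]' 1
python3 -m pendant '[{"x":0,"y":0,"z":-0.3,"ax":0,"ay":0,"az":0},{"x":0,"y":0,"z":-1,"ax":0,"ay":0,"az":0},{"x":0,"y":0,"z":-2.5,"ax":0,"ay":0,"az":0},{"x":0,"y":0,"z":-5,"ax":0,"ay":0,"az":0},{"x":0,"y":0,"z":-8,"ax":0,"ay":0,"az":0},{"x":0,"y":0,"z":-11,"ax":0,"ay":0,"az":0},{"x":0,"y":0,"z":-13.5,"ax":0,"ay":0,"az":0},{"x":0,"y":0,"z":-15,"ax":0,"ay":0,"az":0},{"x":0,"y":0,"z":-15,"ax":0,"ay":0,"az":0}]' -
python3 -c "
from h import *
go(.6676,.1486,.175)"
```

```text
time_s: 36.02
tool_pos: [0.4574, 0.0124, 0.0282]
tool_rot: [-3.141, -0.0, 3.141]
contact_force: [-0.3, 0.3, 0.7]
finger_gap: 0.0515
grip_force: 0.0
time_s: 36.52
tool_pos: [0.4573, 0.012, 0.0282]
tool_rot: [-3.141, -0.0, 3.141]
contact_force: [-0.3, -0.4, 6.9]
finger_gap: 0.0239
grip_force: 58.6
time_s: 37.65
tool_pos: [0.4576, 0.0126, 0.1787]
tool_rot: [-3.141, 0.001, 3.141]
contact_force: [0.2, 1.7, -1.2]
finger_gap: 0.0235
grip_force: 59.0
at [0.4576 0.0126 0.1787] t 37.65 go [-20.99  13.62   0.38] [-0.03  0.06 -0.03]
```

```bash
python3 -m pendant '[{"x":-0.7,"y":0.5,"z":0,"ax":0,"ay":0,"az":0},{"x":-2.5,"y":1.7,"z":0,"ax":0,"ay":0,"az":0},{"x":-5.3,"y":3.5,"z":0,"ax":0,"ay":0,"az":0},{"x":-8.5,"y":5.5,"z":0,"ax":0,"ay":0,"az":0},{"x":-12,"y":7.8,"z":0,"ax":0,"ay":0,"az":0},{"x":-15.3,"y":10,"z":0,"ax":0,"ay":0,"az":0},{"x":-18.2,"y":11.8,"z":0,"ax":0,"ay":0,"az":0},{"x":-20.2,"y":13.1,"z":0,"ax":0,"ay":0,"az":0},{"x":-20.9,"y":13.6,"z":0,"ax":0,"ay":0,"az":0},{"x":-20.9,"y":13.6,"z":0,"ax":0,"ay":0,"az":0},{"x":-20.9,"y":13.6,"z":0,"ax":0,"ay":0,"az":0}]' -
python3 -m pendant '[{"x":0,"y":0,"z":2,"ax":0,"ay":0,"az":0},{"x":0,"y":0,"z":4,"ax":0,"ay":0,"az":0},{"x":0,"y":0,"z":6,"ax":0,"ay":0,"az":0},{"x":0,"y":0,"z":8,"ax":0,"ay":0,"az":0},{"x":0,"y":0,"z":9.5,"ax":0,"ay":0,"az":0},{"x":0,"y":0,"z":10.5,"ax":0,"ay":0,"az":0},{"x":0,"y":0,"z":10.5,"ax":0,"ay":0,"az":0},{"x":0,"y":0,"z":10.5,"ax":0,"ay":0,"az":0}]' -
python3 -c "
from h import *
go(.6668,.1486,.0472)"
```

```text
time_s: 39.02
tool_pos: [0.6654, 0.1473, 0.1771]
tool_rot: [-3.14, -0.003, 3.14]
contact_force: [0.3, -0.1, -0.3]
finger_gap: 0.0236
grip_force: 59.0
time_s: 40.02
tool_pos: [0.6667, 0.1484, 0.0731]
tool_rot: [-3.141, 0.0, 3.141]
contact_force: [0.6, 0.7, -1.2]
finger_gap: 0.0235
grip_force: 59.0
at [0.6667 0.1484 0.0731] t 40.025 go [-0.01  0.02  2.59] [-0.02  0.01 -0.04]
```

```bash
python3 -m pendant '[{"x":0,"y":0,"z":0.6,"ax":0,"ay":0,"az":0},{"x":0,"y":0,"z":1.2,"ax":0,"ay":0,"az":0},{"x":0,"y":0,"z":1.7,"ax":0,"ay":0,"az":0},{"x":0,"y":0,"z":2.1,"ax":0,"ay":0,"az":0},{"x":0,"y":0,"z":2.3,"ax":0,"ay":0,"az":0},{"x":0,"y":0,"z":2.45,"ax":0,"ay":0,"az":0},{"x":0,"y":0,"z":2.5,"ax":0,"ay":0,"az":0},{"x":0,"y":0,"z":2.5,"ax":0,"ay":0,"az":0}]' -
python3 -m pendant '[{"x":0,"y":0,"z":0.05,"ax":0,"ay":0,"az":0},{"x":0,"y":0,"z":0.1,"ax":0,"ay":0,"az":0},{"x":0,"y":0,"z":0.1,"ax":0,"ay":0,"az":0}]' -
```

```text
time_s: 41.02
tool_pos: [0.6662, 0.1482, 0.0475]
tool_rot: [-3.141, -0.001, 3.141]
contact_force: [0.4, 0.4, -0.6]
finger_gap: 0.0236
grip_force: 59.0
time_s: 41.4
tool_pos: [0.6665, 0.1482, 0.0474]
tool_rot: [-3.141, -0.0, 3.141]
contact_force: [-2.1, -0.1, 5.8]
finger_gap: 0.0235
grip_force: 59.7
```

Now release, rise, and pull back so the top camera has a clear view.

```bash
python3 -m pendant '[{"x":0,"y":0,"z":-0.05,"ax":0,"ay":0,"az":0},{"x":0,"y":0,"z":-0.05,"ax":0,"ay":0,"az":0},{"x":0,"y":0,"z":-0.3,"ax":0,"ay":0,"az":0},{"x":0,"y":0,"z":-1.5,"ax":0,"ay":0,"az":0},{"x":0,"y":0,"z":-4,"ax":0,"ay":0,"az":0},{"x":0,"y":0,"z":-8,"ax":0,"ay":0,"az":0},{"x":0,"y":0,"z":-12,"ax":0,"ay":0,"az":0},{"x":0,"y":0,"z":-16,"ax":0,"ay":0,"az":0},{"x":0,"y":0,"z":-20,"ax":0,"ay":0,"az":0},{"x":0,"y":0,"z":-22,"ax":0,"ay":0,"az":0}]' 0.4
python3 -m pendant '[{"x":1.5,"y":1.5,"z":0,"ax":0,"ay":0,"az":0},{"x":5,"y":5,"z":0,"ax":0,"ay":0,"az":0},{"x":9,"y":8.5,"z":0,"ax":0,"ay":0,"az":0},{"x":13,"y":12,"z":0,"ax":0,"ay":0,"az":0},{"x":17,"y":16,"z":0,"ax":0,"ay":0,"az":0},{"x":21,"y":20,"z":0,"ax":0,"ay":0,"az":0},{"x":25,"y":24,"z":0,"ax":0,"ay":0,"az":0},{"x":28,"y":28,"z":0,"ax":0,"ay":0,"az":0},{"x":30,"y":31,"z":0,"ax":0,"ay":0,"az":0},{"x":31,"y":33,"z":0,"ax":0,"ay":0,"az":0},{"x":31,"y":33,"z":0,"ax":0,"ay":0,"az":0},{"x":31,"y":33,"z":0,"ax":0,"ay":0,"az":0}]' -
python3 - <<'E'
from h import *
T=arm.snapshot("top");S=arm.snapshot("scene");it=arm.camera_info("top");i2=arm.camera_info("scene")
cv2.imwrite("pics/top9.png",T)
for n,x,y,z,xt,yt in(("c4",.675,-.1755,.143,.6771,-.1755),("c3",.6728,-.0673,.125,.6752,-.0673),("c2",.6703,.0406,.107,.6729,.0406),("c1",.6676,.1486,.089,.6704,.1488)):
    a=proj(it,(x,y,z));b=proj(i2,(x,y,z));ca,s=knob(T,a,9);cb,q=knob(S,b,9)
    p,e=tri(ray(it,ca),ray(i2,cb));k=onplane(it,ca,z);print(n,ca,s[4],cb,q[4],p.round(4),round(e,4),"top",k.round(4),"minus top pad mm",((k[:2]-[xt,yt])*1000).round(1))
cv2.imwrite("pics/fin.png",np.hstack([cv2.resize(T[60:260,200:460],(450,346)),cv2.resize(S[100:300,130:330],(346,346))]))
E
```

```text
time_s: 42.65
tool_pos: [0.6675, 0.1486, 0.2705]
tool_rot: [3.141, 0.004, 3.141]
contact_force: [-0.2, -0.2, -0.4]
finger_gap: 0.0515
grip_force: 0.0
time_s: 44.15
tool_pos: [0.3586, 0.4767, 0.2666]
tool_rot: [-3.139, 0.0, 3.138]
contact_force: [-0.0, -0.3, -0.3]
finger_gap: 0.0515
grip_force: 0.0
c4 [389.92727273 105.31818182] 110 [203.04065041 171.35772358] 123 [ 0.6746 -0.1754  0.1452] 0.0 top [ 0.6755 -0.1758  0.143 ] minus top pad mm [-1.6 -0.3]
c3 [345.66666667 110.30392157] 102 [224.2556391  198.66917293] 133 [ 0.6725 -0.0684  0.1277] 0.0004 top [ 0.6736 -0.0685  0.125 ] minus top pad mm [-1.6 -1.2]
c2 [302.1122449  115.05102041] 98 [247.75     229.515625] 128 [0.671  0.0406 0.1084] 0.0001 top [0.6717 0.0406 0.107 ] minus top pad mm [-1.2  0. ]
c1 [260.49494949 120.03030303] 99 [273.73134328 262.54477612] 134 [0.6681 0.1485 0.0891] 0.0011 top [0.6686 0.1482 0.089 ] minus top pad mm [-1.8 -0.6]
```

View pics/fin.png

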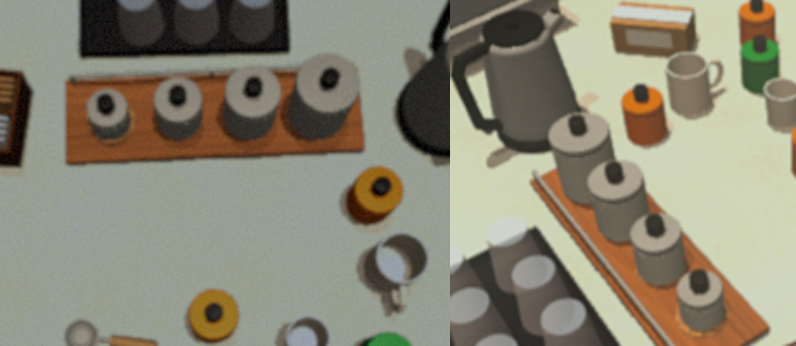

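All four canisters stand upright, in size order, within about 2 mm of their pad centres. The largest is beside the kettle at left-half (325,95), the smallest is at the far end at (108,112), and the mug is where it was at (398,262). I'll hand it in.

```bash
python3 -c "
from rig import arm
print(arm.sign_off())"
```

```text
the job is handed in; nothing more can be done
None
```

The job is handed in: the four canisters stand upright on their pads in size order, largest by the kettle, each within about 2 mm of its pad's centre by the top camera, and the mug was not touched.

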